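# Shut the offcut box and lock it with its pin

## Robot

A 6-joint arm with a two-finger parallel gripper is mounted at the origin on the work surface. World frame = base frame: x ahead of the robot, y to its left, z up, the work surface at z = 0. Lengths are in m, angles in rad, forces in N, time in s.
With the tool pointing down it reaches from about 0.3 to 0.85 m from the base axis. Payload 4.2 kg.
Tool frame: the origin (TCP) lies midway between the tips of the shut fingers; the grasp point (between the pads) lies 19 mm behind it (r.hold_point_z is the distance from the TCP to the grasp point, in m); z points along the fingers, y is the line along which they close (so a half turn about z gives the same grasp; the last joint's range is limited). The gripper opens to 91 mm and grips with 3 to 60 N. Pads are 32 mm wide; open, the fingers measure 118 mm over their backs; the gripper's body (76 mm by 178 mm) begins 60 mm behind the grasp point.
Start: joints at [-1.298, 0.32, 1.565, -0, 1.257, -0.02], TCP at [0.166, -0.551, 0.214] pointing down, gripper open.
Joint ranges: [-3.11, 3.11], [-0.84, 2.01], [0.21, 2.61], [-1.34, 4.49], [0.05, 2.63], [-2.56, 2.56]. Speed limits (rad/s): [2.57, 2.57, 3.14, 3.14, 3.14, 3.14].

## Interface

Orientations are given as a rotation vector (axis times angle).
In Python, from plant import r, vision, finish_job gives the robot as it stands. The module is installed in compiled form; this text tells all that it offers.
- The arm moves only by the tool carry_out, never from a script. Its argument "deltas" is one flat list of numbers, 6 for each row, row after row: the shift along the tool's x, y, z in mm, then the turn, a rotation vector about the tool's x, y, z in rad. In form: [dx, dy, dz, rx, ry, rz, dx, dy, dz, rx, ry, rz, ...]. A call has 1 to 8 rows; each row is the pose to reach, as a shift and turn from the pose commanded when the call began, along the tool's axes at that moment; what a row does not reach only later rows make up. A row lasts 1/12 s, in which the tool goes at most 41.7 mm and 7.16 degrees, less where a joint would pass 70% of its speed; a pose out of reach is approached as far as the arm can. A call with a gripper value outside its range is refused whole. "fingers" is the opening in per cent of the stroke, from 0 (shut) to 100 (fully open), set as the call begins (left out, the last holds). The fingers move at their own pace and stop on an object; "squeeze" is the grip in N (left out, the last holds). Time passes only in rows, so rows that repeat a pose let the fingers close. It gives the time, the measured TCP pose, the force, the opening and the grip force at its end, in the units of the state.
- r.sense(): the state, without advancing time (a new reading comes with each control period).
- vision.camera(name): name is "scene" or "top" or "wrist"; returns (picture, depth): 384x512x3 uint8, red, green, blue; 384x512 float32, m along the optical axis (not along the pixel's ray), 0 where there is no reading.
- vision.get_calibration(name): a dict with "intrinsics" (3x3 intrinsics, pixels), "rvec" (rotation vector, rad) and "tvec" (3), from world to camera coordinates, as OpenCV has them; the wrist camera has in their place "tool_from_camera" (4x4, takes a point from camera to tool coordinates, whose origin is the TCP and whose axes are the flange's). Camera axes: x right, y down, z forward; pixel columns grow to the right and rows downward; lengths in m; the calibration is good to about 2 mm. A picture is of the moment at which its call begins: read the wrist's pose just before it. get_calibration takes no time and is no camera call.
- finish_job(): hands the job in; it is judged then, once.
The state is a dict: "t": time; "joints": joint angles; "joint_vel": joint speeds; "joint_efforts": joint torques, N m; "ee_pos": TCP position; "tcp_rot": TCP orientation; "force": force on the tool from outside, world axes, zero at the start; "torque": the same for the moment, N m; "gripper_width": opening from 0.0 (shut) to 1.0 (fully open); "grip_force": force on a finger pad.
Only numpy, scipy, OpenCV 4.12 (cv2) and the standard library are available. Lean on these libraries where they do the work, as an engineer would, in place of code of your own. Each camera call takes 0.05 s, during which the arm holds its last target. There are 200 camera calls.

## Task

On the jeweller's bench, first slide the cover of the wooden offcut box fully shut. Then take the locking pin (the plain headless rod, the tallest thing in the punch stand) and thread it upright down through the brass bushing on the cover and on through the one below it on the box, until its tip shows well below the lower bushing but stays clear of the bench. Nothing stops the pin from dropping through, so finish while holding it there in the gripper; leave the other punches in their stand.

Things in the scene. Friction and masses are not known exactly. Their poses are not given: they have to be found in the camera images.
- box: Wooden box, fixed to the bench; origin on the bench under the centre of the compartment. Its +y axis is the direction in which the cover closes, z up. Compartment 100 x 100 mm, walls 60 mm high; behind it (y -50 to -158 mm) a solid deck where the open cover rests; two low aluminium rails (tops at 70 mm) along x = +-47 to +-58 mm. The box is yawed up to 0.3 rad either way.
- cover (a joint): Opening of the sliding aluminium cover in m: 0 = fully shut, against a stop; grows as it slides towards the box's -y; 0.1 fully open. It starts 0.045 to 0.09 open, slides with about 2 to 3 N of friction and stays where it is left. Cover plate 100 x 112 x 5 mm, underside 60 mm above the bench.
- cover_grip (a point): Grip point of the cover's dark wooden grip bar, which stands on the cover: 54 mm along the box's x, 14 mm thick along the box's y (the sliding direction), from 65 to 93 mm above the bench; this point is on its mid-line 81 mm above the bench. It moves with the cover; axes as the box.
- upper_bushing (a point): Centre of the top mouth of the brass bushing on the cover's tongue: upright tube, bore 13 mm, outside 25 mm, 14 mm long (60 to 74 mm above the bench). It moves with the cover, 103 mm ahead of cover_grip in the closing direction (box's +y); on the box's mid-line.
- lower_bushing (a point): Centre of the top mouth of the brass bushing fixed to the end of the box: bore 13 mm, outside 25 mm, 14 mm long (24 to 38 mm above the bench), open below. It lies straight below the upper bushing when the cover is fully shut; then the mouths are 36 mm apart in height.
- stand: Wooden punch stand, 110 x 110 x 50 mm, fixed; origin under its centre. Four upright square holes (11.5 mm wide, 40 mm deep, floor 10 mm above the bench) at x, y = +-27.5 mm of its own axes; the pin and three punches stand in them in any order.
- pin_center (a point): Centre (65 mm up) of the locking pin: plain round steel rod, diameter 10 mm, 130 mm long, no head, about 75 g; its lower 7 mm taper to 5 mm. z along the rod, upwards. It stands loosely upright in a hole of the stand (may lean by up to 0.07 rad), its top 140 mm above the bench.
- pin_tip (a point): Lower (tapered) end of the locking pin, on its axis.
- pin_top (a point): Upper end of the locking pin, on its axis.
- punch_ball_center (a point): Mid-height of a ball-headed steel punch, about 82 mm tall with a 10 mm stem and a head 18 to 22 mm wide, standing in another hole of the stand (top about 93 mm above the bench). To be left alone.
- punch_flat_center (a point): Mid-height of a thick flat-headed (cylindrical head) steel punch, about 82 mm tall with a 10 mm stem and a head 18 to 22 mm wide, standing in another hole of the stand (top about 93 mm above the bench). To be left alone.
- punch_cone_center (a point): Mid-height of a cone-headed steel punch, about 82 mm tall with a 10 mm stem and a head 18 to 22 mm wide, standing in another hole of the stand (top about 93 mm above the bench). To be left alone.

How it is judged:
On the way, in this order (a step that is already met when the one before it is completed fails the run):
1. the cover is fully shut (within 3 mm) while the pin is not yet in a bushing (value of joint cover below 0.003 m and horizontal distance between pin_tip and upper_bushing above 0.02 m), for 0.2 s.
2. the pin's tip has entered the cover's bushing from above, at least 5 mm below its mouth (z of pin_tip in the frame of upper_bushing below -0.005 m and z of pin_top in the frame of upper_bushing above 0.02 m and horizontal distance between pin_tip and upper_bushing below 0.006 m), for 0.05 s.
At the end, for the whole second after the job is handed in: The cover is shut within 4 mm; the pin is upright (within 0.12 rad) through both bushings, its tip at least 3 mm below the underside of the lower bushing and at least 3 mm clear of the bench; it is at rest and gripped by the fingers with more than 1 N (value of joint cover below 0.004 m and z of pin_tip in the frame of lower_bushing below -0.017 m and horizontal distance between pin_tip and lower_bushing below 0.008 m and z of pin_top in the frame of upper_bushing above 0.02 m and horizontal distance between pin_center and upper_bushing below 0.008 m and angle between pin_tip's own z axis and vertical below 0.12 rad and height (world z) of pin_tip above 0.003 m and contact force between the fingers and pin above 1 N and linear speed of pin below 0.02 m/s); the arm keeps its last pose, push and grip.
It fails at once if the ball-headed punch is taken from its place (moved over 30 mm) (distance of punch_ball_center from where it was at the start of the episode above 0.03 m).
It fails at once if the thick flat-headed (cylindrical head) punch is taken from its place (moved over 30 mm) (distance of punch_flat_center from where it was at the start of the episode above 0.03 m).
It fails at once if the cone-headed punch is taken from its place (moved over 30 mm) (distance of punch_cone_center from where it was at the start of the episode above 0.03 m).
It also fails if it takes over 61 s, if anything falls off the work surface, if the arm or the gripper's body presses on something with over 40 N, if the wrist force passes 120 N, or if a joint passes its speed limit or range.

## Working session

There is one attempt and no reset: what is moved stays moved. The work goes in short steps, Python scripts to look and compute and a tool call to move; the robot and the scene stay as the last step left them, time stands still between calls to the robot, and variables do not carry over. Pictures are saved under pics/ and viewed, at most 10 in all, crops included, and the job is handed in when it is done.

Besides the shell and the picture viewer there is one more tool, called after ">>>" by a JSON object that holds its "fn" and its "kwargs". carry_out: Moves the arm, as the interface text tells. Its arguments: {"type":"object","properties":{"deltas":{"type":"array","items":{"type":"number"}},"fingers":{"type":"number"},"squeeze":{"type":"number"}},"required":["deltas"]}

```bash
mkdir -p pics; cat > h.py <<'E'
import numpy as np, cv2
from plant import r, vision
from scipy.spatial.transform import Rotation as R
def cam(name):
    s=r.sense(); img,d=vision.camera(name); c=vision.get_calibration(name); K=np.array(c["intrinsics"])
    if name=="wrist":
        T=np.eye(4);T[:3,:3]=R.from_rotvec(s["tcp_rot"]).as_matrix();T[:3,3]=s["ee_pos"]
        M=T@np.array(c["tool_from_camera"])
    else:
        W=np.eye(4);W[:3,:3]=R.from_rotvec(np.ravel(c["rvec"])).as_matrix();W[:3,3]=np.ravel(c["tvec"]);M=np.linalg.inv(W)
    return img,d,K,M
def cloud(d,K,M):
    v,u=np.mgrid[:d.shape[0],:d.shape[1]]
    p=np.stack([(u-K[0,2])/K[0,0]*d,(v-K[1,2])/K[1,1]*d,d],-1)
    return p@M[:3,:3].T+M[:3,3]
def ray(u,v,z,K,M):
    q=M[:3,:3]@np.linalg.inv(K)@np.array([u,v,1.]);o=M[:3,3]
    return o+q*(z-o[2])/q[2]
def save(n,img): cv2.imwrite("pics/"+n,img[...,::-1])
E
python3 - <<'E'
from h import *
for n in("top","scene"):
    img,d,K,M=cam(n);save(n+"1.png",img);np.savez(n+"1",img=img,d=d,K=K,M=M);print(n,M.round(3),K[0,0])
print(r.sense(),r.hold_point_z)
print(vision.get_calibration("wrist"))
E
```

```text
top [[ 0.029 -0.976  0.214  0.403]
 [-1.    -0.028  0.008  0.084]
 [-0.002 -0.214 -0.977  0.781]
 [ 0.     0.     0.     1.   ]] 389.1924155469628
scene [[-0.84   0.377 -0.389  0.817]
 [ 0.542  0.594 -0.595  0.494]
 [ 0.007 -0.711 -0.703  0.575]
 [ 0.     0.     0.     1.   ]] 365.8786517477507
{'t': 0.1, 'joints': array([-1.29802809e+00,  3.20214458e-01,  1.56560021e+00,  2.51384771e-05,
        1.25740179e+00, -2.00044510e-02]), 'joint_vel': array([-0.00011974, -0.00240776, -0.00258587, -0.00178934,  0.0013608 ,
       -0.00195783]), 'joint_efforts': array([ 6.87530191e-04, -4.13333380e+01, -2.32509792e+01,  7.29280408e-02,
        4.22378560e-02, -5.59751788e-05]), 'ee_pos': array([ 0.16582708, -0.55007104,  0.21319536]), 'tcp_rot': array([-3.10639734e+00, -4.57998063e-01,  2.84100220e-04]), 'force': array([ 0.08457847, -0.05430586,  0.28147184]), 'torque': array([-0.03203872, -0.02325177,  0.0160201 ]), 'grip_force': 0.0, 'gripper_width': 0.9984935648580193} 0.0188
{'intrinsics': array([[302.67908702,   0.        , 254.84620771],
       [  0.        , 302.67908702, 187.70687365],
       [  0.        ,   0.        ,   1.        ]]), 'tool_from_camera': array([[-3.17969744e-04, -9.70412551e-01, -2.41452644e-01,
         6.93149253e-02],
       [ 9.99999316e-01, -5.80266746e-04,  1.01522436e-03,
        -5.84732944e-05],
       [-1.12529340e-03, -2.41452156e-01,  9.70412072e-01,
        -1.69891289e-01],
       [ 0.00000000e+00,  0.00000000e+00,  0.00000000e+00,
         1.00000000e+00]])}
```

View pics/top1.png

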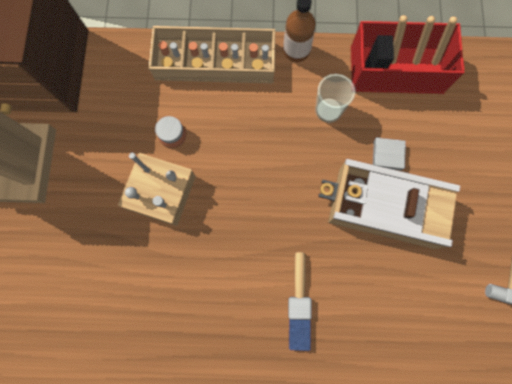

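View pics/scene1.png

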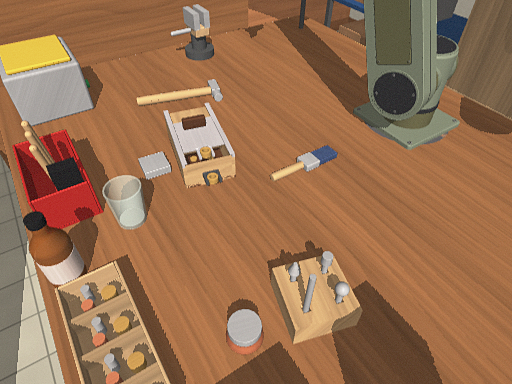

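The top view shows the box at about (395,200), with the dark grip bar at (411,203), the upper bushing at (355,191), the lower at (327,189), and the stand at (157,188) with the pin at (140,162). In the scene view the pin is at (309,293).

```bash
python3 - <<'E'
from h import *
z=np.load("top1.npz");img,d,K,M=[z[k] for k in("img","d","K","M")]
P=cloud(d,K,M);hsv=cv2.cvtColor(img,cv2.COLOR_RGB2HSV)
roi=np.zeros(d.shape,bool);roi[155:250,310:465]=1
Z=P[...,2]
g=roi&(Z>.083)&(Z<.105);n,l,s,c=cv2.connectedComponentsWithStats(g.astype(np.uint8))
for i in range(1,n):
    if s[i,4]>20: 
        q=P[l==i];u,v=c[i];print("grip",s[i],c[i],q.mean(0),ray(u,v,.093,K,M))
        rr=cv2.minAreaRect(q[:,:2].astype(np.float32)*1000);print(rr)
b=roi&(hsv[...,0]>15)&(hsv[...,0]<30)&(hsv[...,1]>150)
n,l,s,c=cv2.connectedComponentsWithStats(b.astype(np.uint8))
for i in range(1,n):
    if s[i,4]>15: u,v=c[i];print("brass",s[i],c[i],np.median(P[l==i],0),ray(u,v,.074,K,M),ray(u,v,.038,K,M))
# rails / stand
a=roi&(abs(Z-.068)<.006);pts=P[a][:,:2].astype(np.float32)*1000;print("rails",cv2.minAreaRect(pts))
st=np.zeros(d.shape,bool);st[140:235,105:205]=1
a=st&(abs(Z-.05)<.006);print("stand",cv2.minAreaRect(P[a][:,:2].astype(np.float32)*1000))
a=st&(Z>.075);n,l,s,c=cv2.connectedComponentsWithStats(a.astype(np.uint8))
for i in range(1,n):
    q=P[l==i];print("punch",s[i],c[i],q.mean(0).round(3),q[:,2].max().round(3))
    if q[:,2].max()>.12: 
        for lo in np.arange(.08,.15,.01):
            w=q[(q[:,2]>=lo)&(q[:,2]<lo+.01)]
            if len(w):print(lo,len(w),w.mean(0).round(4))
E
```

```text
grip [406 188  13  30 272] [412.08823529 202.36764706] [ 0.54379182 -0.18478095  0.09244412] [ 0.54361747 -0.18456459  0.093     ]
((544.9951171875, -186.08755493164062), (14.795631408691406, 53.936126708984375), 79.25555419921875)
rails ((549.7349853515625, -165.34014892578125), (216.6227569580078, 117.11112213134766), 77.55532836914062)
stand ((568.6510620117188, 293.4947509765625), (111.34297180175781, 110.16213989257812), 73.77737426757812)
punch [203 140   1   1   1] [203. 140.] [0.403 0.084 0.781] 0.781
punch [138 145   1   1   1] [138. 145.] [0.403 0.084 0.781] 0.781
punch [129 153  17  16 112] [137.03571429 160.49107143] [0.599 0.308 0.121] 0.781
0.08 13 [0.6004 0.3098 0.0854]
0.09 13 [0.6001 0.3092 0.0964]
0.09999999999999999 10 [0.6007 0.3092 0.105 ]
0.10999999999999999 15 [0.6003 0.3093 0.1147]
0.11999999999999998 14 [0.6003 0.3093 0.1257]
0.12999999999999998 16 [0.6013 0.3098 0.1358]
0.13999999999999996 22 [0.6021 0.3113 0.1413]
punch [113 156   1   1   1] [113. 156.] [0.403 0.084 0.781] 0.781
punch [117 156   1   1   1] [117. 156.] [0.403 0.084 0.781] 0.781
punch [143 15
[... 2752 characters left out ...]
 [161. 215.] [0.403 0.084 0.781] 0.781
punch [165 215   1   1   1] [165. 215.] [0.403 0.084 0.781] 0.781
punch [152 219   1   1   1] [152. 219.] [0.403 0.084 0.781] 0.781
punch [168 218   1   1   1] [168. 218.] [0.403 0.084 0.781] 0.781
punch [127 223   1   1   1] [127. 223.] [0.403 0.084 0.781] 0.781
punch [200 223   1   1   1] [200. 223.] [0.403 0.084 0.781] 0.781
punch [146 226   1   1   1] [146. 226.] [0.403 0.084 0.781] 0.781
punch [171 227   1   1   1] [171. 227.] [0.403 0.084 0.781] 0.781
punch [106 230   1   1   1] [106. 230.] [0.403 0.084 0.781] 0.781
punch [140 233   1   2   2] [140.  233.5] [0.403 0.084 0.781] 0.781
punch [147 233   1   1   1] [147. 233.] [0.403 0.084 0.781] 0.781
```

```bash
cat >> h.py <<'E'
def row(pos,yaw_deg,tilt=None):
    "delta row from current pose to TCP pos, tool down, tool y at yaw (deg, world)"
    s=r.sense();R0=R.from_rotvec(s["tcp_rot"]);a=np.radians(yaw_deg)
    y=np.array([np.cos(a),np.sin(a),0]);z=np.array([0,0,-1.]);x=np.cross(y,z)
    Rt=R.from_matrix(np.stack([x,y,z],1))
    if tilt is not None: Rt=tilt*Rt
    print("row",(R0.inv().apply(np.array(pos)-s["ee_pos"])*1000).round(1),(R0.inv()*Rt).as_rotvec().round(3),"t",s["t"],"pos",s["ee_pos"].round(4))
E
python3 - <<'E'
from h import *
row([.5445,-.1855,.18],-102.4)
z=np.load("top1.npz");img,d,K,M=[z[k] for k in("img","d","K","M")]
print(ray(355,191,.074,K,M),ray(327,189,.038,K,M))
E
```

```text
row [ 467.8 -239.7   33.6] [-0.002  0.     0.509] t 0.1 pos [ 0.1658 -0.5501  0.2132]
[ 0.56600714 -0.08709548  0.074     ] [ 0.57673814 -0.04115158  0.038     ]
```

>>> {"fn": "carry_out", "kwargs": {"deltas": [468,-240,34,0,0,0.509,468,-240,34,0,0,0.509,468,-240,34,0,0,0.509,468,-240,34,0,0,0.509,468,-240,34,0,0,0.509,468,-240,34,0,0,0.509,468,-240,34,0,0,0.509,468,-240,34,0,0,0.509], "fingers": 70, "squeeze": 20}}

```text
t: 0.77
ee_pos: [0.3987, -0.3257, 0.1928]
tcp_rot: [-3.123, 0.339, 0.001]
force: [0.5, 0.2, -0.5]
gripper_width: 0.704
grip_force: 0.0
```

```bash
python3 -c "
from h import *
row([.5445,-.1855,.18],-102.4);print(r.sense()['joints'])"
```

```text
row [ 112.3 -168.2   12.8] [-0.  0. -0.] t 0.7667 pos [ 0.3987 -0.3257  0.1928]
[-7.07201667e-01  2.40681696e-01  1.73267637e+00 -1.32154910e-04
  1.16864621e+00  1.08008018e+00]
```

>>> {"fn": "carry_out", "kwargs": {"deltas": [112,-168,13,0,0,0,112,-168,13,0,0,0,112,-168,13,0,0,0,112,-168,13,0,0,0,112,-168,13,0,0,0,112,-168,13,0,0,0,112,-168,13,0,0,0,112,-168,13,0,0,0]}}

```text
t: 1.43
ee_pos: [0.5427, -0.1874, 0.1796]
tcp_rot: [3.123, -0.338, -0.003]
force: [0.1, -0.8, -0.8]
gripper_width: 0.7
grip_force: 0.0
```

```bash
python3 - <<'E'
from h import *
img,d,K,M=cam("wrist");save("w1.png",img)
P=cloud(d,K,M);Z=P[...,2]
g=(abs(Z-.093)<.006)&(img.sum(2)<330)&(d>0)
n,l,s,c=cv2.connectedComponentsWithStats(g.astype(np.uint8))
for i in range(1,n):
    if s[i,4]>200:
        q=P[l==i];print(s[i],q.mean(0),cv2.minAreaRect(q[:,:2].astype(np.float32)*1000))
row([.5445,-.1855,.072],-102.4)
E
```

```text
[246 158  15  59 827] [ 0.54878482 -0.18680214  0.09167347] ((547.6403198242188, -186.33859252929688), (12.21778392791748, 52.85289001464844), 77.8259048461914)
row [  1.6  -2.9 107.9] [ 0.     0.001 -0.   ] t 1.4833 pos [ 0.5424 -0.1879  0.1799]
```

View pics/w1.png

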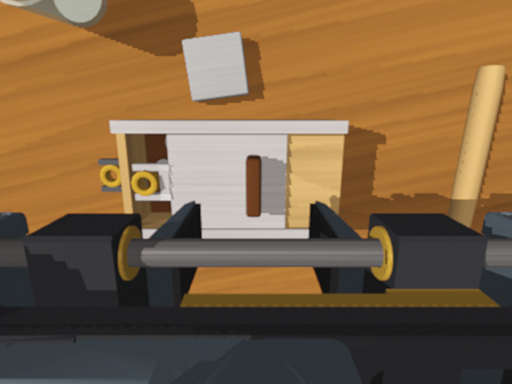

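The wrist view shows the bar at (254,186), centred between the fingers, and the bushings at (145,183) and (111,176). It agrees with the top view, so I lower and grip.

>>> {"fn": "carry_out", "kwargs": {"deltas": [3,-2,108,0,0,0,3,-2,108,0,0,0,3,-2,108,0,0,0,3,-2,108,0,0,0,3,-2,108,0,0,0]}}

```text
t: 1.9
ee_pos: [0.5455, -0.1871, 0.0719]
tcp_rot: [-3.123, 0.342, 0.003]
force: [0.2, 0.3, 0.7]
gripper_width: 0.698
grip_force: 0.0
```

>>> {"fn": "carry_out", "kwargs": {"deltas": [0,0,0,0,0,0,0,0,0,0,0,0,0,0,0,0,0,0,0,0,0,0,0,0,0,0,0,0,0,0,0,0,0,0,0,0], "fingers": 0}}

```text
t: 2.4
ee_pos: [0.5468, -0.1861, 0.0727]
tcp_rot: [3.123, -0.339, 0.001]
force: [0.3, 0.4, 0.5]
gripper_width: 0.296
grip_force: 0.0
```

>>> {"fn": "carry_out", "kwargs": {"deltas": [0,0,0,0,0,0,0,0,0,0,0,0,0,0,0,0,0,0,0,0,0,0,0,0]}}

```text
t: 2.73
ee_pos: [0.5467, -0.1862, 0.0723]
tcp_rot: [3.123, -0.339, 0.0]
force: [-1.0, -0.3, 1.4]
gripper_width: 0.15
grip_force: 20.0
```

>>> {"fn": "carry_out", "kwargs": {"deltas": [0,-8,0,0,0,0,0,-16,0,0,0,0,0,-24,0,0,0,0,0,-32,0,0,0,0,0,-40,0,0,0,0,0,-40,0,0,0,0]}}

```text
t: 3.23
ee_pos: [0.5558, -0.1447, 0.0722]
tcp_rot: [-3.122, 0.337, -0.001]
force: [0.3, 1.6, 2.1]
gripper_width: 0.15
grip_force: 20.0
```

>>> {"fn": "carry_out", "kwargs": {"deltas": [0,-2,0,0,0,0,0,-3,0,0,0,0,0,-4,0,0,0,0,0,-5,0,0,0,0]}}

```text
t: 3.57
ee_pos: [0.5563, -0.1425, 0.0723]
tcp_rot: [3.123, -0.339, 0.0]
force: [-1.3, -2.8, 2.6]
gripper_width: 0.154
grip_force: 20.0
```

>>> {"fn": "carry_out", "kwargs": {"deltas": [0,-1,0,0,0,0,0,-2,0,0,0,0,0,-3,0,0,0,0]}}

```text
t: 3.82
ee_pos: [0.5567, -0.1404, 0.0722]
tcp_rot: [3.121, -0.338, -0.0]
force: [-2.8, -9.4, 3.2]
gripper_width: 0.15
grip_force: 20.0
```

>>> {"fn": "carry_out", "kwargs": {"deltas": [0,-1,0,0,0,0,0,-2,0,0,0,0,0,-3,0,0,0,0,0,-3,0,0,0,0]}}

```text
t: 4.15
ee_pos: [0.5568, -0.1403, 0.0723]
tcp_rot: [3.116, -0.335, -0.001]
force: [-4.6, -14.2, 1.6]
gripper_width: 0.152
grip_force: 20.0
```

>>> {"fn": "carry_out", "kwargs": {"deltas": [0,2,0,0,0,0,0,2,0,0,0,0,0,2,0,0,0,0,0,2,0,0,0,0], "fingers": 60}}

```text
t: 4.48
ee_pos: [0.5572, -0.1376, 0.0719]
tcp_rot: [-3.122, 0.339, 0.0]
force: [0.4, -0.3, 0.1]
gripper_width: 0.413
grip_force: 0.0
```

>>> {"fn": "carry_out", "kwargs": {"deltas": [0,0,-40,0,0,0,0,0,-80,0,0,0,0,0,-120,0,0,0,0,0,-120,0,0,0,0,0,-120,0,0,0]}}

```text
t: 4.9
ee_pos: [0.5588, -0.138, 0.1948]
tcp_rot: [3.123, -0.338, 0.01]
force: [-0.0, -0.1, -1.3]
gripper_width: 0.602
grip_force: 0.0
```

```bash
python3 - <<'E'
from h import *
img,d,K,M=cam("wrist");save("w2.png",img);np.savez("w2",img=img,d=d,K=K,M=M)
P=cloud(d,K,M);Z=P[...,2]
g=(abs(Z-.093)<.006)&(img.sum(2)<330)&(d>0)
n,l,s,c=cv2.connectedComponentsWithStats(g.astype(np.uint8))
for i in range(1,n):
    if s[i,4]>200:
        q=P[l==i];print(s[i],c[i],q.mean(0),cv2.minAreaRect(q[:,:2].astype(np.float32)*1000))
hsv=cv2.cvtColor(img,cv2.COLOR_RGB2HSV)
b=((hsv[...,0]>20)&(hsv[...,0]<32)&(hsv[...,1]>180)&(hsv[...,2]>100)).astype(np.uint8)
b[230:]=0
n,l,s,c=cv2.connectedComponentsWithStats(b)
for i in range(1,n):
    if s[i,4]>30: print("brass",s[i],c[i],ray(*c[i],.074,K,M),np.median(P[l==i],0))
print(r.sense()["t"])
E
```

```text
[252 162  14  55 731] [258.20246238 188.57865937] [ 0.55913247 -0.14063692  0.09176191] ((558.134765625, -140.7269287109375), (12.177093505859375, 52.026039123535156), 77.5143814086914)
brass [143 175  24  22 306] [154.69281046 185.20588235] [ 0.58029051 -0.0408501   0.074     ] [ 0.57916182 -0.03901118  0.07271804]
4.95
```

View pics/w2.png

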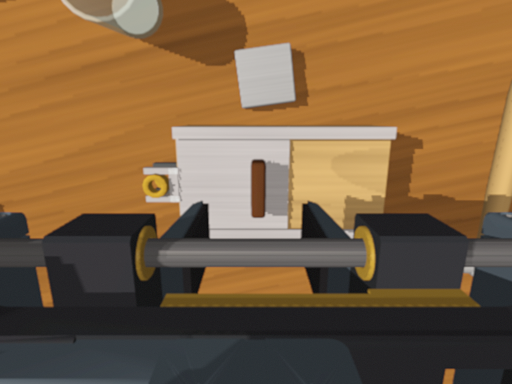

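The cover is shut: the tongue bushing at (155,185) hides the lower one, and the bar at (258,188) has moved 47 mm to the stop. Next is the pin.

```bash
python3 -c "
from h import *
row([.603,.312,.2],-60)"
```

```text
row [ -51.6 -449.1   -7.4] [ 0.    -0.001 -0.739] t 4.95 pos [ 0.5573 -0.1377  0.1925]
```

>>> {"fn": "carry_out", "kwargs": {"deltas": [-52,-449,-7,0,0,-0.739,-52,-449,-7,0,0,-0.739,-52,-449,-7,0,0,-0.739,-52,-449,-7,0,0,-0.739,-52,-449,-7,0,0,-0.739,-52,-449,-7,0,0,-0.739,-52,-449,-7,0,0,-0.739,-52,-449,-7,0,0,-0.739], "fingers": 50}}

```text
t: 5.62
ee_pos: [0.5892, 0.1954, 0.1947]
tcp_rot: [3.035, 0.813, -0.007]
force: [0.7, -0.2, 0.3]
gripper_width: 0.5
grip_force: 0.0
```

```bash
python3 -c "
from h import *
row([.603,.312,.2],-60)"
```

```text
row [ 70.2 -94.1  -5.5] [-0.001  0.005 -0.   ] t 5.6167 pos [0.5892 0.1954 0.1947]
```

>>> {"fn": "carry_out", "kwargs": {"deltas": [70,-94,-5,0,0,0,70,-94,-5,0,0,0,70,-94,-5,0,0,0,70,-94,-5,0,0,0,70,-94,-5,0,0,0,70,-94,-5,0,0,0]}}

```text
t: 6.12
ee_pos: [0.6034, 0.3092, 0.2]
tcp_rot: [3.033, 0.812, -0.007]
force: [-0.1, -0.7, -0.2]
gripper_width: 0.498
grip_force: 0.0
```

```bash
python3 - <<'E'
from h import *
img,d,K,M=cam("wrist");save("w3.png",img);np.savez("w3",img=img,d=d,K=K,M=M)
P=cloud(d,K,M);Z=P[...,2]
g=(Z>.105)&(Z<.15)&(d>0);g[:,:150]=0;g[:,360:]=0
n,l,s,c=cv2.connectedComponentsWithStats(g.astype(np.uint8))
for i in range(1,n):
    if s[i,4]>60:
        q=P[l==i];print(s[i],c[i],q.mean(0),q[:,2].max());t=q[q[:,2]>.137];print(len(t),t.mean(0),ray(*c[i],.14,K,M))
s=r.sense();print(s["ee_pos"],s["t"])
E
```

```text
[245 186  12  23 241] [250.49377593 197.47302905] [0.60297186 0.31239405 0.13036107] 0.1406438848213086
118 [0.60120565 0.31142832 0.13891179] [0.60528824 0.31359013 0.14      ]
[0.60371559 0.30857763 0.2006351 ] 6.1667
```

View pics/w3.png

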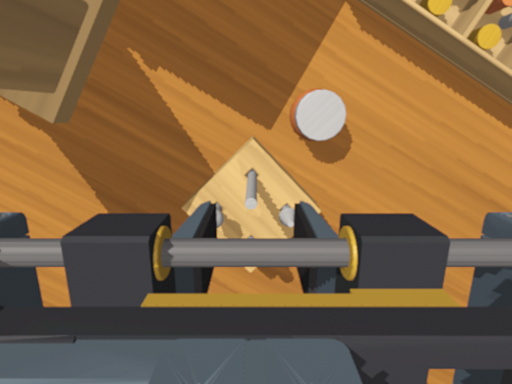

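The pin top is at pixel (250,203), between the open fingers, and all fingertips will stay above the 93 mm punches. I lower to grip near the top.

```bash
python3 -c "
from h import *
row([.6015,.312,.106],-60)"
```

```text
row [ 0.1 -4.1 94.6] [ 0.     0.003 -0.001] t 6.1667 pos [0.6037 0.3086 0.2006]
```

>>> {"fn": "carry_out", "kwargs": {"deltas": [0,-4,30,0,0,0,0,-4,60,0,0,0,0,-4,94,0,0,0,0,-4,94,0,0,0,0,-4,94,0,0,0]}}

```text
t: 6.58
ee_pos: [0.6014, 0.3112, 0.1068]
tcp_rot: [3.034, 0.809, -0.008]
force: [0.4, 0.2, 0.7]
gripper_width: 0.501
grip_force: 0.0
```

>>> {"fn": "carry_out", "kwargs": {"deltas": [0,0,0,0,0,0,0,0,0,0,0,0,0,0,0,0,0,0,0,0,0,0,0,0,0,0,0,0,0,0,0,0,0,0,0,0,0,0,0,0,0,0,0,0,0,0,0,0], "fingers": 0, "squeeze": 30}}

```text
t: 7.25
ee_pos: [0.6028, 0.3132, 0.1089]
tcp_rot: [3.035, 0.812, 0.002]
force: [-0.7, -0.8, 2.9]
gripper_width: 0.087
grip_force: 30.0
```

>>> {"fn": "carry_out", "kwargs": {"deltas": [0,0,-10,0,0,0,0,0,-20,0,0,0,0,0,-40,0,0,0,0,0,-60,0,0,0,0,0,-80,0,0,0,0,0,-80,0,0,0,0,0,-80,0,0,0]}}

```text
t: 7.83
ee_pos: [0.6028, 0.3136, 0.1899]
tcp_rot: [-3.034, -0.812, -0.004]
force: [0.5, -0.2, -0.7]
gripper_width: 0.093
grip_force: 30.0
```

```bash
python3 -c "
from h import *
s=r.sense();print(s['gripper_width'],s['grip_force'])
row([.5803,-.0408,.2],-60)"
```

```text
0.09264058737543764 29.996563873719424
row [-196.4  295.8  -10.7] [-0.    -0.003 -0.001] t 7.8333 pos [0.6028 0.3136 0.1899]
```

>>> {"fn": "carry_out", "kwargs": {"deltas": [-196,296,-30,0,0,0,-196,296,-30,0,0,0,-196,296,-30,0,0,0,-196,296,-30,0,0,0,-196,296,-30,0,0,0,-196,296,-30,0,0,0,-196,296,-30,0,0,0,-196,296,-30,0,0,0]}}

```text
t: 8.5
ee_pos: [0.5803, -0.02, 0.2149]
tcp_rot: [-3.034, -0.812, 0.005]
force: [0.9, 0.8, -1.3]
gripper_width: 0.091
grip_force: 30.0
```

```bash
python3 -c "
from h import *
row([.5803,-.0408,.22],-60)"
```

```text
row [-10.4  18.   -5.1] [-0.002  0.003 -0.001] t 8.5 pos [ 0.5803 -0.02    0.2149]
```

>>> {"fn": "carry_out", "kwargs": {"deltas": [-10,18,0,0,0,0,-10,18,0,0,0,0,-10,18,0,0,0,0,-10,18,0,0,0,0,-10,18,0,0,0,0,-10,18,0,0,0,0]}}

```text
t: 9.0
ee_pos: [0.582, -0.0374, 0.2159]
tcp_rot: [-3.034, -0.815, 0.001]
force: [-0.4, -0.3, -1.2]
gripper_width: 0.09
grip_force: 30.0
```

```bash
python3 - <<'E'
from h import *
s=r.sense();print(s["ee_pos"],s["tcp_rot"],s["t"])
ims=[]
for n in("scene","wrist","top"):
    img,d,K,M=cam(n);np.savez(n+"4",img=img,d=d,K=K,M=M)
    u,v=(K@np.linalg.inv(M)[:3]@np.append(s["ee_pos"]-[0,0,.06],1)).dot(np.eye(3))[:2]/(K@np.linalg.inv(M)[:3]@np.append(s["ee_pos"]-[0,0,.06],1))[2]
    u0,v0=max(0,int(u)-50),max(0,int(v)-50);print(n,u0,v0)
    ims.append(cv2.resize(img[v0:v0+100,u0:u0+100],(266,266),interpolation=cv2.INTER_CUBIC))
save("c4.png",np.hstack(ims))
E
```

```text
[ 0.582033   -0.03743934  0.21590459] [-3.03355396e+00 -8.14739441e-01  1.28908820e-03] 9.0
scene 155 82
wrist 203 152
top 286 120
```

View pics/c4.png

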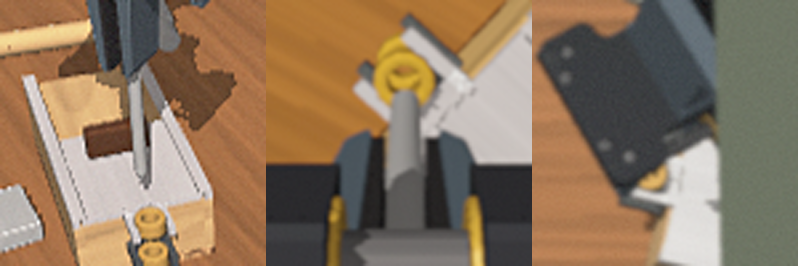

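```bash
cat > m.py <<'E'
from h import *
from scipy.optimize import least_squares
def meas(n,img,d,K,M,tcp):
    P=cloud(d,K,M);Z=P[...,2];hsv=cv2.cvtColor(img,cv2.COLOR_RGB2HSV)
    rad=np.hypot(P[...,0]-tcp[0],P[...,1]-tcp[1])
    brass=(hsv[...,0]>18)&(hsv[...,0]<32)&(hsv[...,1]>130)
    g=(rad<.02)&(Z<tcp[2]-.004)&(Z>tcp[2]-.105)&(Z>.082)&~brass
    g=cv2.erode(g.astype(np.uint8),np.ones((1,3)))>0
    q=P[g]
    f=lambda p:np.hypot(q[:,0]-p[0]-p[2]*(q[:,2]-.15),q[:,1]-p[1]-p[3]*(q[:,2]-.15))-.005
    cen=M[:3,3];h=q.mean(0)-cen;h[2]=0;h/=np.linalg.norm(h);x0=q.mean(0)+.004*h
    lo=q[:,2]>tcp[2]-.086;q=q[lo]
    s=least_squares(f,[x0[0],x0[1],0,0],loss="soft_l1",f_scale=.001,x_scale=[.001,.001,.01,.01])
    a=s.x;zt=P[g][:,2].min();z=tcp[2]-.096
    tip=np.array([a[0]+a[2]*(z-.15),a[1]+a[3]*(z-.15)])
    print(n,len(q),"axis@.15",a[:2].round(4),"lean",a[2:].round(3),"rms",np.sqrt(np.mean(s.fun**2)).round(5),"zmin",zt.round(4),"tip",tip.round(4))
    b=brass&(abs(Z-.0735)<.004)&(np.hypot(P[...,0]-.58,P[...,1]+.04)<.03)
    m,l,st,c=cv2.connectedComponentsWithStats(b.astype(np.uint8));i=1+np.argmax(st[1:,4])
    pts=np.argwhere(l==i)[:,::-1].astype(np.float32);e=cv2.fitEllipse(cv2.convexHull(pts))
    # fit outer-rim circle on the mouth plane
    w=np.array([ray(u,v,.074,K,M)[:2] for u,v in cv2.convexHull(pts)[:,0]])
    cc=cv2.minEnclosingCircle((w*1000).astype(np.float32))
    print("  bush",st[i],"depthmean",P[l==i].mean(0).round(4),"ell",ray(*e[0],.074,K,M)[:2].round(4),"circ",cc)
if __name__=="__main__":
    tcp=r.sense()["ee_pos"]
    for n in("scene","wrist"):
        z=np.load(n+"4.npz");meas(n,*[z[k] for k in("img","d","K","M")],tcp)
E
python3 m.py
```

```text
scene 108 axis@.15 [ 0.5794 -0.0392] lean [-0.037 -0.009] rms 0.00082 zmin 0.1226 tip [ 0.5805 -0.039 ]Traceback (most recent call last):
  File "m.py", line 27, in <module>
    z=np.load(n+"4.npz");meas(n,*[z[k] for k in("img","d","K","M")],tcp)
                         ~~~~^^^^^^^^^^^^^^^^^^^^^^^^^^^^^^^^^^^^^^^^^^^
  File "m.py", line 19, in meas
    pts=np.argwhere(l==i)[:,::-1].astype(np.float32);e=cv2.fitEllipse(cv2.convexHull(pts))
                                                       ~~~~~~~~~~~~~~^^^^^^^^^^^^^^^^^^^^^
cv2.error: OpenCV(4.12.0) /io/opencv/modules/imgproc/src/shapedescr.cpp:361: error: (-201:Incorrect size of input array) There should be at least 5 points to fit the ellipse in function 'fitEllipseNoDirect'
```

```bash
python3 - <<'E'
import re
s=open("m.py").read()
i=s.index("    b=brass&");j=s.index("if __name__")
s=s[:i]+'''    b=brass&(np.hypot(P[...,0]-.58,P[...,1]+.04)<.03)&(Z>.062)&(Z<.085)
    m,l,st,c=cv2.connectedComponentsWithStats(b.astype(np.uint8));i=1+np.argmax(st[1:,4]);p=P[l==i]
    top=p[p[:,2]>.071]
    print("  bush",st[i],"z pct",np.percentile(p[:,2],[5,50,95]).round(4),"top n",len(top),top.mean(0).round(4),"circ",cv2.minEnclosingCircle((top[:,:2]*1000).astype(np.float32)))
'''+s[j:]
open("m.py","w").write(s)
E
python3 m.py
python3 - <<'E'
from h import *
z=np.load("scene4.npz");a=z["img"];h=cv2.cvtColor(a,cv2.COLOR_RGB2HSV);P=cloud(z["d"],z["K"],z["M"])
for v in range(158,176,3): print(v,[(tuple(int(x) for x in h[v,u]),P[v,u].round(3).tolist()) for u in(205,211)])
E
```

```text
scene 108 axis@.15 [ 0.5794 -0.0392] lean [-0.037 -0.009] rms 0.00082 zmin 0.1226 tip [ 0.5805 -0.039 ]
  bush [208 164   8   4   9] z pct [0.0737 0.0746 0.0765] top n 9 [ 0.5795 -0.0318  0.0749] circ ((578.5218505859375, -33.8798713684082), 7.460234642028809)
wrist 385 axis@.15 [ 0.5825 -0.0377] lean [-0.028 -0.016] rms 0.00021 zmin 0.1257 tip [ 0.5834 -0.0372]
  bush [244 170  22  21 248] z pct [0.0659 0.0725 0.0741] top n 215 [ 0.5824 -0.0376  0.0728] circ ((580.7140502929688, -38.78924560546875), 11.913809776306152)
158 [((7, 15, 214), [0.576, -0.07, 0.067]), ((171, 10, 180), [0.565, -0.062, 0.068])]
161 [((167, 11, 206), [0.582, -0.058, 0.07]), ((19, 148, 225), [0.573, -0.046, 0.075])]
164 [((15, 59, 151), [0.584, -0.055, 0.065]), ((17, 153, 212), [0.574, -0.045, 0.067])]
167 [((176, 9, 203), [0.591, -0.04, 0.071]), ((18, 145, 223), [0.582, -0.03, 0.074])]
170 [((176, 10, 213), [0.594, -0.035, 0.068]), ((18, 148, 217), [0.583, -0.03, 0.066])]
173 [((7, 14, 167), [0.585, -0.058, 0.038]), ((18, 149, 231), [0.575, -0.049, 0.039])]
```

Crops: in the scene view (left) the pin hangs above the bushing. In the wrist view (middle) the tip lies just over the mouth. The pin leans about 0.032 rad in the pad plane, so I turn the tool to correct it and lower.

>>> {"fn": "carry_out", "kwargs": {"deltas": [-1,1,10,0,-0.032,0,-1,1,20,0,-0.032,0,-1,1,22,0,-0.032,0,-1,1,22,0,-0.032,0,-1,1,22,0,-0.032,0,-1,1,22,0,-0.032,0]}}

```text
t: 9.65
ee_pos: [0.5819, -0.0403, 0.1945]
tcp_rot: [3.026, 0.809, -0.048]
force: [-0.5, 0.0, -0.3]
gripper_width: 0.091
grip_force: 30.0
```

```bash
sed -i 's/hsv\[...,0\]>18/hsv[...,0]>15/;s/hsv\[...,1\]>130/hsv[...,1]>120/' m.py
sed -i 's/+"4.npz");/+"5.npz");/' m.py
python3 - <<'E'
from h import *
s=r.sense();print(s["ee_pos"],s["tcp_rot"],s["force"])
ims=[]
for n,(u0,v0) in(("scene",(170,110)),("wrist",(205,145))):
    img,d,K,M=cam(n);np.savez(n+"5",img=img,d=d,K=K,M=M)
    ims.append(cv2.resize(img[v0:v0+80,u0:u0+80],(400,400),interpolation=cv2.INTER_CUBIC))
save("c5.png",np.hstack(ims))
E
python3 m.py
```

```text
[ 0.58194496 -0.04029868  0.19451227] [ 3.02636536  0.80948129 -0.04795638] [-0.49866496  0.01821179 -0.31272093]
scene 101 axis@.15 [ 0.578  -0.0436] lean [ 0.012 -0.   ] rms 0.00075 zmin 0.1013 tip [ 0.5774 -0.0436]
  bush [206 160  11  12 105] z pct [0.0642 0.0731 0.0765] top n 71 [ 0.578  -0.0376  0.0744] circ ((577.0680541992188, -38.578487396240234), 11.370265007019043)
wrist 385 axis@.15 [ 0.5806 -0.0415] lean [-0.002  0.001] rms 0.0002 zmin 0.1033 tip [ 0.5807 -0.0415]
  bush [240 168  25  25 307] z pct [0.0652 0.0726 0.0739] top n 257 [ 0.5817 -0.0372  0.0728] circ ((579.875244140625, -38.71886444091797), 12.354035377502441)
```

View pics/c5.png

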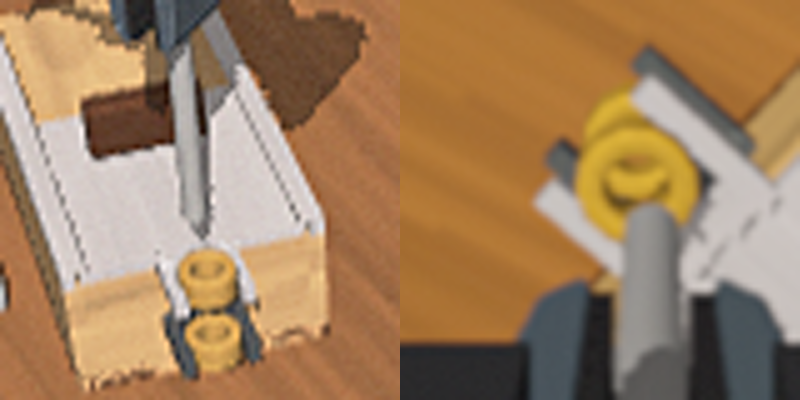

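The pin is now upright in both views. In the wrist crop it sits about 2.5 mm to one side of the mouth centre; I correct that and descend.

```bash
python3 -c "
from h import *
R0=R.from_rotvec(r.sense()['tcp_rot']).inv()
for w in([-.7,3.1,0],[-.7,3.1,-18],[0,0,-10]): print(w,R0.apply(w).round(2))"
```

```text
[-0.7, 3.1, 0] [ 0.94 -3.04 -0.03]
[-0.7, 3.1, -18] [ 1.5  -3.05 17.96]
[0, 0, -10] [ 0.31 -0.01 10.  ]
```

>>> {"fn": "carry_out", "kwargs": {"deltas": [0.9,-3,0,0,0,0,1,-3,5,0,0,0,1.3,-3,12,0,0,0,1.3,-3,12,0,0,0,1.3,-3,12,0,0,0]}}

```text
t: 10.17
ee_pos: [0.5806, -0.0371, 0.1815]
tcp_rot: [3.027, 0.81, -0.051]
force: [-0.0, -0.8, -0.4]
gripper_width: 0.09
grip_force: 30.0
```

```bash
sed -i 's/+"5.npz");/+"6.npz");/' m.py
python3 - <<'E'
from h import *
s=r.sense();print(s["ee_pos"],s["force"])
ims=[]
for n,(u0,v0) in(("scene",(170,110)),("wrist",(205,145))):
    img,d,K,M=cam(n);np.savez(n+"6",img=img,d=d,K=K,M=M)
    ims.append(cv2.resize(img[v0:v0+80,u0:u0+80],(400,400),interpolation=cv2.INTER_CUBIC))
save("c6.png",np.hstack(ims))
E
python3 m.py
```

```text
[ 0.58058056 -0.03713519  0.18151652] [-0.00114334 -0.77334583 -0.4446788 ]
scene 92 axis@.15 [ 0.5757 -0.0395] lean [-0.009  0.022] rms 0.00093 zmin 0.0887 tip [ 0.5763 -0.0409]
  bush [206 160  11  12 103] z pct [0.0631 0.0726 0.076 ] top n 65 [ 0.5778 -0.038   0.0743] circ ((577.3059692382812, -38.828521728515625), 11.485438346862793)
wrist 387 axis@.15 [ 0.5794 -0.0384] lean [-0.001 -0.001] rms 0.0002 zmin 0.0911 tip [ 0.5795 -0.0383]
  bush [243 171  25  25 313] z pct [0.0658 0.0727 0.0739] top n 267 [ 0.5822 -0.0376  0.0728] circ ((580.0079956054688, -38.96327209472656), 12.232464790344238)
```

View pics/c6.png

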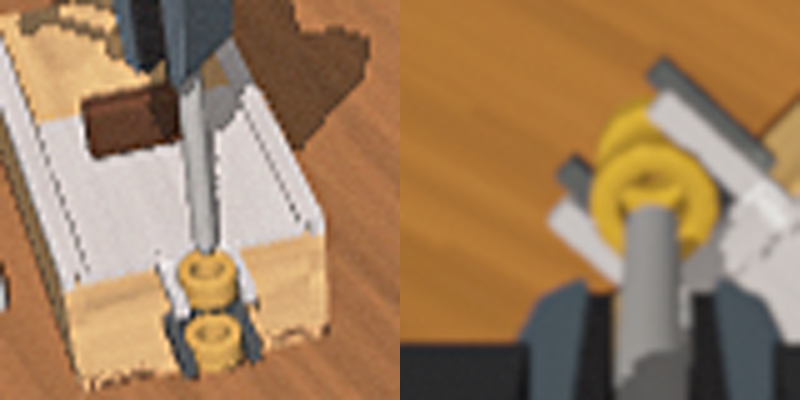

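Both crops show the pin over the mouth within about 1 mm. I descend into the upper bushing.

>>> {"fn": "carry_out", "kwargs": {"deltas": [0.4,0.4,4,0,0,0,0.5,0.4,8,0,0,0,0.6,0.4,12,0,0,0,0.7,0.4,16,0,0,0,0.8,0.4,20,0,0,0,0.9,0.4,23,0,0,0,0.9,0.4,23,0,0,0]}}

```text
t: 10.85
ee_pos: [0.5809, -0.0374, 0.1584]
tcp_rot: [3.027, 0.81, -0.051]
force: [0.3, 0.4, -0.5]
gripper_width: 0.089
grip_force: 30.0
```

>>> {"fn": "carry_out", "kwargs": {"deltas": [0.2,0,5,0,0,0,0.3,0,10,0,0,0,0.5,0,15,0,0,0,0.6,0,19,0,0,0,0.6,0,19,0,0,0]}}

```text
t: 11.27
ee_pos: [0.5807, -0.0374, 0.1391]
tcp_rot: [3.027, 0.81, -0.052]
force: [-0.4, 0.3, -0.3]
gripper_width: 0.087
grip_force: 30.0
```

>>> {"fn": "carry_out", "kwargs": {"deltas": [0.1,0,3,0,0,0,0.2,0,6,0,0,0,0.3,0,9,0,0,0,0.4,0,12,0,0,0,0.4,0,12,0,0,0]}}

```text
t: 11.68
ee_pos: [0.581, -0.0374, 0.1276]
tcp_rot: [3.027, 0.81, -0.05]
force: [-0.4, -0.3, -1.4]
gripper_width: 0.095
grip_force: 30.0
```

>>> {"fn": "carry_out", "kwargs": {"deltas": [0.1,0,4,0,0,0,0.2,0,8,0,0,0,0.4,0,12,0,0,0,0.5,0,16,0,0,0,0.6,0,18.5,0,0,0,0.6,0,18.5,0,0,0,0.6,0,18.5,0,0,0,0.6,0,18.5,0,0,0]}}

```text
t: 12.35
ee_pos: [0.5816, -0.0375, 0.1099]
tcp_rot: [3.026, 0.81, -0.048]
force: [0.1, 0.7, -0.0]
gripper_width: 0.091
grip_force: 30.0
```

```bash
python3 - <<'E'
from h import *
s=r.sense();print(s["ee_pos"],s["force"])
img,d,K,M=cam("scene");save("c7.png",cv2.resize(img[100:200,160:260],(500,500),interpolation=cv2.INTER_CUBIC))
P=cloud(d,K,M);q=P[(np.hypot(P[...,0]-.58,P[...,1]+.039)<.02)&(P[...,2]>.12)];print(np.sort(q[:,2])[-10:])
img,d,K,M=cam("wrist")
P=cloud(d,K,M);g=(abs(P[...,2]-.093)<.006)&(img.sum(2)<330)&(np.hypot(P[...,0]-.558,P[...,1]+.14)<.04);print("grip",g.sum(),P[g].mean(0))
E
```

```text
[ 0.58162567 -0.03746723  0.10992122] [ 0.11981315  0.6723174  -0.03583508]
[0.19702632 0.19781399 0.19825638 0.200189   0.20097586 0.20104828
 0.20130469 0.20262964 0.20264794 0.20347117]
grip 318 [ 0.57854724 -0.14244381  0.09117956]
```

View pics/c7.png

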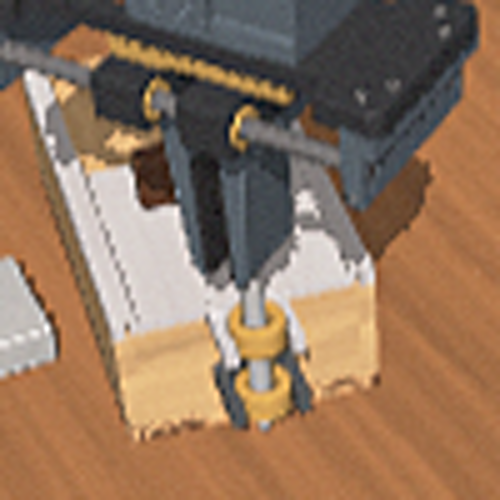

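The picture shows the pin through both bushings, at (258,320) and (262,395), with its tip showing below the lower one at (265,425). The contact forces are near zero, so I hand in.

```bash
python3 -c "
from plant import finish_job
print(finish_job())"
```

```text
the job is handed in; nothing more can be done
None
```

The job is handed in at about 12.5 s of the 61 s allowed: the cover is shut and the pin is held upright in the gripper through both bushings, its tip about 12 mm above the bench; no verdict was returned.

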